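# Clamp the enamel canister in the cam stand

## Task

Stand the enamel canister upright on the clamp stand, in the gap between the round eccentric cam and the sprung wooden backstop, and let it go. Then swing the crank clockwise until the cam's lobe pushes the canister home against the backstop and bears on it with about 12 N: firm, but never above 20 N or the enamel chips. Let go of the crank so that the cam stays bearing, and leave the other things on the counter where they are.

Things in the scene. Friction and masses are not known exactly. Their poses are not given: they have to be found in the camera images.
- canister_centre (a point): Centre of the loose white enamel canister (half-way up, 53 mm above its underside), z up along it. 280 g, up to 30% more or less. Round body 62 mm across, sloping shoulder from 62 to 72 mm up, then a ribbed steel twist cap 46 mm across and 34 mm tall; 106 mm tall in all. It starts on the counter; the tight cap does not turn, so it can be lifted by it.
- canister_cap (a point): Point on the canister's axis in its steel cap, 96 mm above its underside, 24 mm above the cap's lower edge: the place to grip the cap from above.
- stand: The fixed clamp stand: plywood board 130 mm (its x) by 230 mm (its y), 10 mm thick; origin at the centre of the underside, z up. On its +y half is the cam with its crank, on its -y half the wooden backstop (69 mm above the counter at most) with a flat face to +y. Two side rails along y, 45 mm above the counter, stand y -40 to +5 mm, leave a channel 71 mm wide, centred on x = 0.
- nest (a point): Point on the board's top face, at stand x = 0, y = +5 mm, 10 mm above the counter: with the cam turned back, a canister set down upright with its axis here clears cam, backstop and side rails by 4 mm or more.
- cam: Aluminium cam with crank on a vertical pivot; origin on the pivot at the board's top (stand x = 0, y = +55 mm). A round disc 50 mm across, 12 to 40 mm above the board, centred 12 mm off the pivot along the cam's own +x (the lobe). Turn is counted clockwise from above, from the lobe at 80 degrees counter-clockwise of stand +x. It starts at 0 to 15 degrees; the range ends at 169.
- crank_post (a point): Grip point on the crank's upright round black post, 18 mm across, reaching from 66 to 112 mm above the counter; this point is 92 mm above the counter, 70 mm from the pivot, 75 degrees counter-clockwise from the cam's +x. The post is a free-turning sleeve, so a grip need not turn with the crank. The steel crank arm below it lies 56 to 66 mm above the counter.
- teapot: Bystander: white ceramic teapot, 132 mm across, 116 mm tall.
- sandwich_box: Bystander: plastic sandwich box with snap clips, 116 x 174 x 57 mm.
- tongs: Bystander: steel tongs lying flat, about 210 mm long, 24 mm tall.
- vase: Bystander: small green glass vase, 68 mm across, 105 mm tall.
- seat (a point): Point fixed on the stand (stand x = 0, y = -3.5 mm, 10 mm up): axis of a canister just touching the backstop at its middle setting. The backstop is screwed down in slots: its true setting is not reported and differs by up to 4 mm either way along y, so the moment to stop must be felt. Its face is spring-backed and yields 1 mm along -y for each 8 N, up to 8 mm.
- cam_lobe (a point): Centre of the cam disc, 26 mm above the board. The lobe meets a seated canister at 75 to 125 degrees of turn, by backstop setting, and at the range's end presses far too hard. The cam drags with 0.2 Nm and stays where left: about 3 N at the post when turning freely. Bearing on the canister with F newtons adds about F x 25 mm (give or take 5) of moment: about 4 N more at the post for 12 N.

How it is judged:
On the way, in this order (a step that is already met when the one before it is completed fails the run):
1. the canister stands released and upright on the stand's board, between the cam and the backstop (z of canister_centre in the frame of stand between 0.058 and 0.068 m and angle between canister_centre's own z axis and vertical below 0.08 rad and horizontal distance between canister_centre and nest below 0.022 m and contact force between the fingers and canister below 0.3 N and contact force between cam and canister below 3 N), for 0.2 s.
2. the cam bears on the canister with 6 to 18 N (contact force between cam and canister between 6 and 18 N and contact force between the fingers and canister below 0.3 N), for 0.2 s.
At the end, for the whole second after the job is handed in: The canister stands upright (within 4.5 degrees) on the board, in the channel (within 8 mm of its middle), at rest, with the released cam bearing on it with 6 to 18 N (contact force between cam and canister between 6 and 18 N and z of canister_centre in the frame of stand between 0.058 and 0.068 m and x of canister_centre in the frame of stand between -0.008 and 0.008 m and angle between canister_centre's own z axis and vertical below 0.08 rad and linear speed of canister below 0.01 m/s and angular speed of cam below 0.05 rad/s); the robot touches nothing.
It fails at once if the cam presses the canister with more than 22 N (contact force between cam and canister above 22 N).
It fails at once if a bystander is moved by more than 20 mm (distance of any of teapot, sandwich_box, tongs, vase from where it was at the start of the episode above 0.02 m).
It fails at once if the canister is tipped over (angle between canister_centre's own z axis and vertical above 0.6 rad).
It also fails if it takes over 72 s, if anything falls off the work surface, if the arm or the gripper's body presses on something with over 40 N, if the wrist force passes 120 N, or if a joint passes its speed limit or range.

## Robot

A 7-joint arm with a two-finger parallel gripper is mounted at the origin on the work surface. World frame = base frame: x ahead of the robot, y to its left, z up, the work surface at z = 0. Lengths are in m, angles in rad, forces in N, time in s.
With the tool pointing down it reaches from about 0.4 to 0.85 m from the base axis. Payload 4.5 kg.
Tool frame: the origin (TCP) lies at the very end of the fingers, on their centre line; the grasp point (between the pads) lies 19 mm behind it (r.grip_depth is the distance from the TCP to the grasp point, in m); z points along the fingers, x is the direction in which the jaws open and shut, and the axes are right-handed (so a half turn about z gives the same grasp; the last joint's range is limited). The gripper opens to 88 mm and grips with 3 to 60 N. Pads are 18 mm wide; open, the fingers measure 123 mm over their backs; the gripper's body (75 mm by 187 mm) begins 45 mm behind the grasp point.
Start: joints at [-1.181, 0.689, -0.195, 1.565, 0.157, 0.902, -0.215], TCP at [0.218, 0.586, 0.239] pointing down, gripper open.
Joint ranges: [-3.01, 3.01], [-0.46, 2.08], [-1.47, 1.51], [0.13, 2.56], [-1, 4.14], [0.04, 2.09], [-2.66, 2.66]. Speed limits (rad/s): [2.57, 2.57, 3.14, 3.14, 3.14, 3.14, 3.14].

## Interface

Orientations are given as a unit quaternion [x, y, z, w].
In Python, from plant import r gives the robot as it stands. The module is installed in compiled form; this text tells all that it offers.
- The arm moves only by the shell command python3 -m jog 'ROWS' [FORCE]. ROWS is JSON, a list of rows, each a list of 5 numbers: the shift along the tool's x, y, z in units of 1 m (1.0 is 1 m), then the turn about the tool's z in units of 360 degrees (1.0 is 360 degrees), then the closure, from 0 (fully open) to 1 (shut). In form: [[dx, dy, dz, yaw, fingers], ...]. A call has 1 to 20 rows; each row shifts and turns the commanded pose from where the row before left it, along the tool's axes as they then stand; what a row does not reach is not made up. A row lasts 1/10 s, in which the tool goes at most 50 mm and 8.59 degrees, less where a joint would pass 70% of its speed; a pose out of reach is approached as far as the arm can. A call with a number of a shift or a turn outside -1 to 1 is refused whole. A call with a gripper value outside its range is refused whole. The fingers move at their own pace and stop on an object; FORCE is the grip in N (left out, the last holds). Time passes only in rows, so rows that do not move let the fingers close. It gives the time, the measured TCP pose, the force and the opening at its end, in the units of the state.
- r.get_state(): the state, without advancing time (a new reading comes with each control period).
- r.snapshot(name): name is "side" or "top"; returns the picture (400x640x3 uint8, red, green, blue); there is no depth.
- r.get_calibration(name): a dict with "mtx" (3x3 intrinsics, pixels), "dist" ([k1, k2, p1, p2, k3] as OpenCV has them; the pictures are not rectified), "R" (3x3) and "t" (3): a world point X has camera coordinates R X + t. Camera axes: x right, y down, z forward; pixel columns grow to the right and rows downward; lengths in m; the calibration is good to about 2 mm. A picture is of the moment at which its call begins. get_calibration takes no time and is no camera call.
- r.finish_job(): hands the job in, once; it reports no verdict.
Trained networks look in the newest picture that a camera, given by its name, has taken for a name from the list of things; names that differ only in an ending like _2 or _b are one class to them, and where a whole thing is asked for, a point or a joint stands for the part that bears it (a point fixed in the world has none). Each returns a list of dicts, best first, with "score" (0 to 1); they miss things now and then, are a little off and sometimes report something else, mostly with a low value. They report only what shows in the picture. A call takes as long as a camera call.
- r.cut_out(thing, camera): "pixels" (400x640 bool, what is visible of it) and "rect" ([left, top, right, bottom] in pixels, round what is visible of it).
The state is a dict: "clock": time; "q": joint angles; "qd": joint speeds; "joint_torque": joint torques, N m; "tool_pos": TCP position; "eef_rot": TCP orientation; "contact_force": force on the tool from outside, world axes, zero at the start; "moment": the same for the moment, N m; "opening": opening from 0.0 (shut) to 1.0 (fully open).
Only numpy, scipy, OpenCV 4.12 (cv2) and the standard library are available. Lean on these libraries where they do the work, as an engineer would, in place of code of your own. Each camera call takes 0.05 s, during which the arm holds its last target.

## Working session

There is one attempt and no reset: what is moved stays moved. The work goes in short steps, Python scripts to look and compute and a shell command to move; the robot and the scene stay as the last step left them, time stands still between calls to the robot, and variables do not carry over. Pictures are saved under pics/ and viewed, and the job is handed in when it is done.

```bash
mkdir -p pics; ls; python3 - <<'E'
from plant import r
import cv2,numpy as np
for n in("side","top"):
    im=r.snapshot(n); cv2.imwrite(f"pics/{n}0.png",im[:,:,::-1])
    c=r.get_calibration(n); print(n,np.round(c["mtx"],1).tolist(),np.round(c["dist"],3),np.round(c["R"],3).tolist(),np.round(c["t"],3))
s=r.get_state(); print(s)
E
```

```text
pics
side [[373.9, 0.0, 319.2], [0.0, 373.9, 200.2], [0.0, 0.0, 1.0]] [-0.018  0.     0.     0.     0.   ] [[-0.947, -0.32, -0.02], [-0.21, 0.667, -0.715], [0.242, -0.672, -0.699]] [0.585 0.181 0.81 ]
top [[483.4, 0.0, 328.8], [0.0, 483.4, 194.2], [0.0, 0.0, 1.0]] [-0.119  0.     0.     0.     0.   ] [[-0.0, -1.0, 0.004], [-0.981, -0.0, -0.194], [0.194, -0.004, -0.981]] [0.019 0.65  1.171]
{'clock': 0.1, 'q': array([-1.18120591,  0.68989891, -0.19448974,  1.56622857,  0.15733453,
        0.90248285, -0.2151298 ]), 'qd': array([-0.00075645, -0.00076611, -0.00066693, -0.00287925, -0.00103324,
       -0.00066325, -0.00050045]), 'joint_torque': array([-3.27362890e-03, -5.28495920e+01, -1.27202287e+00, -1.53837955e+01,
       -5.26727107e-02,  1.90463426e-03,  3.27163491e-05]), 'tool_pos': array([0.21757699, 0.58531251, 0.23799327]), 'eef_rot': array([ 8.21063365e-01,  5.70836483e-01, -6.17966609e-04,  5.28235346e-04]), 'contact_force': array([-0.67208125,  0.06733984,  0.04887487]), 'moment': array([-0.03777478, -0.01236454,  0.03088388]), 'opening': 0.9995447159330202}
```

View pics/side0.png

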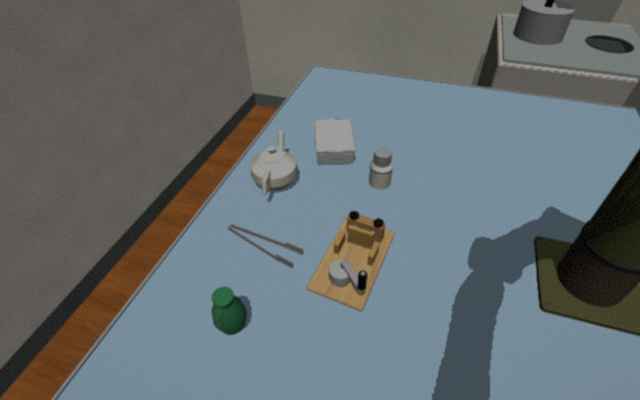

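View pics/top0.png

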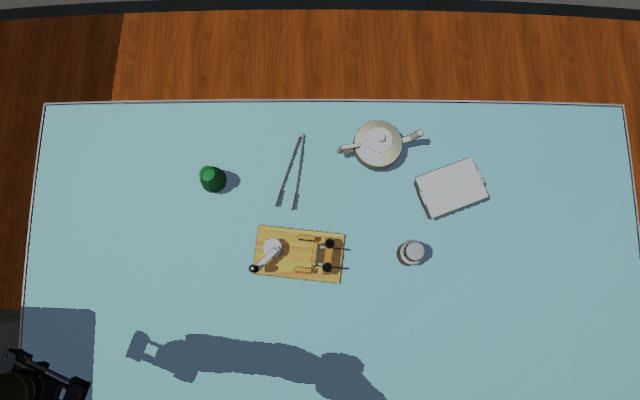

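```bash
cat > h.py <<'E'
from plant import r
import cv2,numpy as np
def proj(n,X):
    c=r.get_calibration(n); rv,_=cv2.Rodrigues(np.array(c["R"],float))
    return cv2.projectPoints(np.atleast_2d(np.array(X,float)),rv,np.array(c["t"],float),np.array(c["mtx"]),np.array(c["dist"]))[0][:,0]
def ray(n,uv,z):
    c=r.get_calibration(n);R=np.array(c["R"]);t=np.array(c["t"])
    u=cv2.undistortPoints(np.array(uv,float).reshape(-1,1,2),np.array(c["mtx"]),np.array(c["dist"]))[:,0]
    d=np.c_[u,np.ones(len(u))]@R; o=-R.T@t
    return o+d*((z-o[2])/d[:,2])[:,None]
def tri(u1,u2):
    P=[];U=[]
    for n,u in(("top",u1),("side",u2)):
        c=r.get_calibration(n);P.append(np.c_[c["R"],np.array(c["t"])])
        U.append(cv2.undistortPoints(np.array(u,float).reshape(1,1,2),np.array(c["mtx"]),np.array(c["dist"]))[0].T)
    x=cv2.triangulatePoints(P[0],P[1],U[0],U[1])[:,0];return x[:3]/x[3]
E
python3 - <<'E'
from h import *
import pickle
M={}
for n in("side","top"):
    im=r.snapshot(n)
    for th in("canister_centre","canister_cap","stand","cam","crank_post","cam_lobe","tongs","vase","teapot","sandwich_box"):
        for d in r.cut_out(th,n)[:2]:
            m=d["pixels"]; ys,xs=np.nonzero(m)
            print(n,th,round(d["score"],2),np.round(d["rect"],1),m.sum(),xs.mean().round(1),ys.mean().round(1))
            M.setdefault((n,th),m)
    M[n]=im
pickle.dump(M,open("m.pkl","wb"))
a=cv2.resize(M["top"][215:295,235:435],None,fx=4,fy=4,interpolation=cv2.INTER_CUBIC); cv2.imwrite("pics/topz.png",a[:,:,::-1])
a=cv2.resize(M["side"][140:320,300:410],None,fx=3.3,fy=3.3,interpolation=cv2.INTER_CUBIC); cv2.imwrite("pics/sidez.png",a[:,:,::-1])
E
```

```text
side canister_centre 0.66 [369.  148.4 390.8 188.3] 788 380.9 169.5
side canister_cap 0.76 [369.4 149.1 393.3 188.6] 818 381.0 168.6
side stand 0.76 [306.5 221.4 394.5 311. ] 3928 349.4 270.0
side cam 0.73 [330.1 259.9 369.5 288.6] 798 346.4 275.4
side tongs 0.81 [226.7 221.2 298.7 269.7] 807 265.0 243.1
side vase 0.88 [211.  287.5 249.2 335.5] 1285 227.7 311.1
side vase 0.66 [307.  218.1 392.7 312.2] 3952 349.3 269.8
side teapot 0.75 [250.8 129.6 300.6 192.8] 1700 274.0 167.6
side sandwich_box 0.65 [316.  120.4 357.9 164.8] 1743 334.6 141.7
top canister_centre 0.69 [398.  241.4 423.9 266.1] 504 410.7 252.5
top canister_cap 0.73 [246.9 239.9 281.1 274.8] 436 267.5 253.6
top canister_cap 0.67 [396.3 241.4 425.5 264.7] 542 410.6 252.7
top stand 0.76 [251.9 224.6 345.4 283.9] 3739 294.9 253.5
top stand 0.67 [278.4 134.1 302.  209.6] 142 291.6 169.9
top cam 0.72 [246.9 238.1 284.5 275.7] 507 267.8 253.1
top crank_post 0.9 [252.4 235.5 282.5 273.4] 462 268.0 253.2
top crank_post 0.61 [276.3 135.7 304.  206.2] 89 287.5 172.8
top cam_lobe 0.84 [245.8 238.  281.6 273.7] 498 266.8 254.5
top tongs 0.82 [274.9 134.7 302.6 207.1] 122 286.6 174.4
top vase 0.85 [201.  168.2 226.6 192.9] 523 212.0 178.8
top teapot 0.55 [337.2 121.4 422.5 172.1] 2276 377.6 144.5
top sandwich_box 0.68 [415.  155.7 488.4 219.1] 2927 450.3 187.8
```

View pics/topz.png

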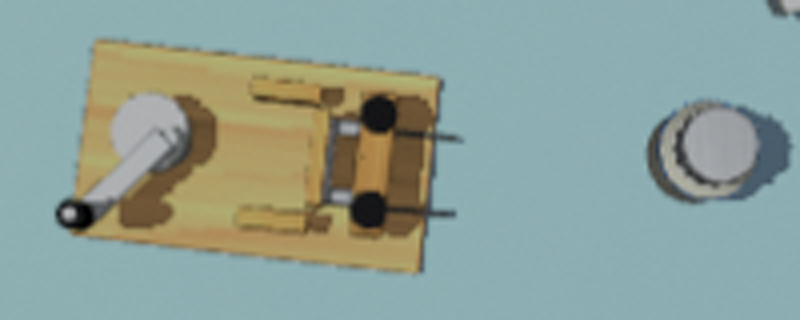

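View pics/sidez.png

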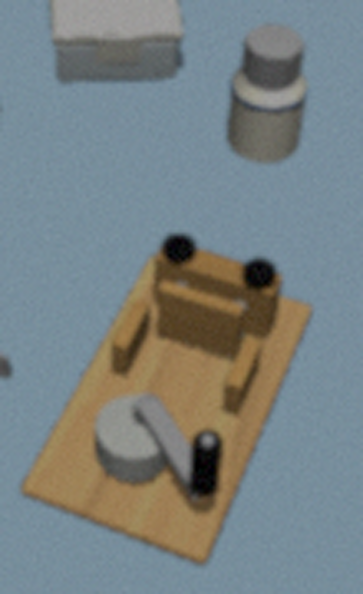

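```bash
cat > fit.py <<'E'
from h import *
import pickle
from scipy.optimize import least_squares
f=lambda p,s,o:[(p[0]+.5)/s-.5+o[0],(p[1]+.5)/s-.5+o[1]]
T=[f(p,4,(235,215)) for p in((96,40),(440,77),(421,271),(77,235))]
S=[f(p,3.3,(300,140)) for p in((22,490),(205,563),(312,308))]
B=np.array([[.065,.115],[.065,-.115],[-.065,-.115],[-.065,.115]])
def bd(p,ix):
    c,s=np.cos(p[2]),np.sin(p[2]);b=B[ix]
    return np.c_[p[0]+c*b[:,0]-s*b[:,1],p[1]+s*b[:,0]+c*b[:,1],np.full(len(b),.01)]
for w in((1,0),(0,1),(1,1)):
    e=lambda p:np.r_[w[0]*(proj("top",bd(p,[0,1,2,3]))-T).ravel(),w[1]*(proj("side",bd(p,[0,3,2]))-S).ravel()]
    o=least_squares(e,[.52,.07,-.1]);print(w,o.x.round(4),o.fun.round(2))
# canister : cap top centre
print("cap top top-cam",ray("top",[f((720,145),4,(235,215))],.106))
print("cap top side-cam",ray("side",[f((274,42),3.3,(300,140))],.106))
# model mask fit
M=pickle.load(open("m.pkl","rb"))
a=np.linspace(0,2*np.pi,40,endpoint=False)
pts=np.concatenate([np.c_[q*np.cos(a),q*np.sin(a),np.full(40,z)] for q,z in((.031,0),(.031,.062),(.023,.072),(.023,.106))])
def rend(n,x,y):
    h=cv2.convexHull(((proj(n,pts+[x,y,0])+.5)*8-0.5).astype(np.float32)).astype(np.int32)
    m=np.zeros((3200,5120),np.uint8);cv2.fillConvexPoly(m,h,1);return cv2.resize(m,(640,400),interpolation=cv2.INTER_AREA)
for n in("top","side"):
    hull=lambda x,y:cv2.convexHull(proj(n,pts+[x,y,0]).astype(np.float32))
    m=M[(n,"canister_centre")];ys,xs=np.nonzero(m)
    def e(p):
        h=hull(*p)[:,0];mo=cv2.moments(h.reshape(-1,1,2));return [mo["m10"]/mo["m00"]-xs.mean(),mo["m01"]/mo["m00"]-ys.mean()]
    o=least_squares(e,[.52,-.2],diff_step=1e-3);print(n,o.x.round(4),o.fun.round(2))
E
python3 fit.py
```

```text
(1, 0) [ 0.503   0.096  -0.0999] [-0.04 -0.24  0.72 -0.74  0.75  0.53 -1.44  0.38 -0.   -0.    0.   -0.
  0.   -0.  ]
(0, 1) [ 0.5021  0.0985 -0.1056] [-0.   -0.   -0.   -0.   -0.    0.   -0.    0.   -0.96  0.05  0.48  0.26
  0.5  -0.63]
(1, 1) [ 0.5027  0.0971 -0.1022] [-0.38 -0.19  0.36 -0.49  0.27  0.77 -1.9   0.42 -0.87 -0.4   0.58 -0.42
  0.24 -1.21]
cap top top-cam [[ 0.50166655 -0.18894399  0.106     ]]
cap top side-cam [[ 0.50209552 -0.18866982  0.106     ]]
top [ 0.5029 -0.191 ] [0. 0.]
side [ 0.5012 -0.1867] [-0. -0.]
```

```bash
cat > fit2.py <<'E'
from h import *
import pickle
from scipy.optimize import least_squares
from scipy.ndimage import map_coordinates,gaussian_filter
M=pickle.load(open("m.pkl","rb"))
B=np.array([[.065,.115],[.065,-.115],[-.065,-.115],[-.065,.115]])
def w(p,b,z=.01):
    c,s=np.cos(p[2]),np.sin(p[2]);b=np.atleast_2d(b)
    return np.c_[p[0]+c*b[:,0]-s*b[:,1],p[1]+s*b[:,0]+c*b[:,1],np.full(len(b),z)]
p=np.array([.5027,.0971,-.1022])
def fit(cams,p):
  for it in range(4):
    obs=[]
    for n in cams:
        im=M[n].astype(float);D=gaussian_filter(im[:,:,0]-im[:,:,2],.5)
        # edges: 0:+x,1:-y,2:-x,3:+y
        for e in ((0,1,2,3) if n=="top" else (2,3,0)):
            A,C=B[e],B[(e+1)%4]
            for t in np.linspace(.06,.94,45):
                b=A+t*(C-A);nrm=np.array([[1,0],[0,-1],[-1,0],[0,1]][e])
                if n=="side" and e==0 and (b[1]<.0): continue
                uv=proj(n,w(p,b))[0];v2=proj(n,w(p,b+nrm*.01))[0];d=(v2-uv)/np.linalg.norm(v2-uv)
                k=np.arange(-4,4.01,.1);q=uv[:,None]+d[:,None]*k
                v=map_coordinates(D,[q[1],q[0]],order=1)
                # threshold halfway
                hi,lo=v[:10].mean(),v[-10:].mean()
                if hi-lo<40: continue
                if n=="side" and e in(2,3): pass
                i=np.nonzero((v[:-1]>=(hi+lo)/2)&(v[1:]<(hi+lo)/2))[0]
                if len(i)!=1: continue
                obs.append((n,b,d,uv+d*(k[i[0]]+.05),e))
    def e(p): return np.array([ (proj(n,w(p,b))[0]-o)@d for n,b,d,o,_ in obs])
    o=least_squares(e,p,loss="soft_l1",f_scale=.3);p=o.x
  r0=e(p)
  for n in cams: print([(n,k,sum(1 for q in obs if q[0]==n and q[4]==k),np.mean([x for x,q in zip(r0,obs) if q[0]==n and q[4]==k]).round(2)) for k in range(4)])
  print(cams,p.round(4));return p
a=fit(["top"],p);b=fit(["side"],p);c=fit(["top","side"],p)
for n in("top","side"):
    print("nest px",proj(n,w(c,[0,.005])))
E
python3 fit2.py 2>&1 | grep -v Warn
```

```text
Traceback (most recent call last):
  File "fit2.py", line 37, in <module>
    a=fit(["top"],p);b=fit(["side"],p);c=fit(["top","side"],p)
  File "fit2.py", line 33, in fit
    o=least_squares(e,p,loss="soft_l1",f_scale=.3);p=o.x
  File "fit2.py", line 32, in e
    def e(p): return np.array([ (proj(n,w(p,b))[0]-o)@d for n,b,d,o,_ in obs])
                                 ~~~~^^^^^^^^^^
  File "h.py", line 4, in proj
    c=r.get_calibration(n); rv,_=cv2.Rodrigues(np.array(c["R"],float))
ValueError: time passes only in moves, steps and waits
```

```bash
cat > hh.py <<'E'
E
sed -i 's/^def proj/_C={}\ndef cal(n):\n    if n not in _C:_C[n]=r.get_calibration(n)\n    return _C[n]\ndef proj/; s/c=r.get_calibration(n)/c=cal(n)/g' h.py; sed -i 's/_C\[n\]=cal(n)/_C[n]=r.get_calibration(n)/' h.py; sed -i 's/_C\[n\]=r.get/_C[n]=r.get/' h.py; head -12 h.py; python3 fit2.py 2>&1 | tail -12
```

```text
from plant import r
import cv2,numpy as np
_C={}
def cal(n):
    if n not in _C:_C[n]=r.get_calibration(n)
    return _C[n]
def proj(n,X):
    c=cal(n); rv,_=cv2.Rodrigues(np.array(c["R"],float))
    return cv2.projectPoints(np.atleast_2d(np.array(X,float)),rv,np.array(c["t"],float),np.array(c["mtx"]),np.array(c["dist"]))[0][:,0]
def ray(n,uv,z):
    c=cal(n);R=np.array(c["R"]);t=np.array(c["t"])
    u=cv2.undistortPoints(np.array(uv,float).reshape(-1,1,2),np.array(c["mtx"]),np.array(c["dist"]))[:,0]
  return _methods._mean(a, axis=axis, dtype=dtype,
  ret = ret.dtype.type(ret / rcount)
[('top', 0, 45, np.float64(0.15)), ('top', 1, 44, np.float64(0.1)), ('top', 2, 45, np.float64(0.15)), ('top', 3, 38, np.float64(0.11))]
['top'] [ 0.503   0.0979 -0.1089]
[('side', 0, 23, np.float64(0.3)), ('side', 1, 0, np.float64(nan)), ('side', 2, 45, np.float64(0.12)), ('side', 3, 45, np.float64(-0.01))]
['side'] [ 0.5028  0.0994 -0.1067]
[('top', 0, 45, np.float64(0.09)), ('top', 1, 44, np.float64(-0.09)), ('top', 2, 45, np.float64(0.22)), ('top', 3, 38, np.float64(0.3))]
[('side', 0, 23, np.float64(0.42)), ('side', 1, 0, np.float64(nan)), ('side', 2, 45, np.float64(0.02)), ('side', 3, 45, np.float64(-0.4))]
['top', 'side'] [ 0.5029  0.0984 -0.1082]
nest px [[296.29910508 253.24963941]]
nest px [[351.69931782 260.05609405]]
```

```bash
python3 -m jog '[[0,0,0,0.0234,0],[0,0,0,0.0234,0],[0,0,0,0.0234,0],[0,0,0,0.0234,0],[0,0,0,0.0234,0],[0,0,0,0.0234,0],[0,0,0,0.0234,0],[0,0,0,0.0234,0],[0,0,0,0.0234,0],[0,0,0,0,0]]' 30
cat > go.py <<'E'
import sys
from h import *
from scipy.spatial.transform import Rotation as Ro
s=r.get_state();Rm=Ro.from_quat(s["eef_rot"]).as_matrix()
print("t",round(s["clock"],2),"p",s["tool_pos"].round(4),"f",s["contact_force"].round(2),"open",round(s["opening"],3),"yaw",np.degrees(np.arctan2(Rm[1,0],Rm[0,0])).round(2),"tilt",Rm[:,2].round(4),"q",s["q"].round(2))
if len(sys.argv)>3:
    print("tool shift",(Rm.T@(np.array([float(a) for a in sys.argv[1:4]])-s["tool_pos"])).round(4))
E
python3 go.py 0.5017 -0.1888 0.24
```

```text
clock: 2.2
tool_pos: [0.2174, 0.586, 0.2387]
eef_rot: [0.999, -0.054, 0.0, 0.0]
contact_force: [0.6, 0.6, 0.2]
opening: 0.999
t 2.2 p [0.2174 0.586  0.2387] f [0.57 0.58 0.16] open 0.999 yaw -6.2 tilt [ 5.e-04 -2.e-04 -1.e+00] q [-1.4   0.69  0.19  1.58 -0.16  0.88 -1.25]
tool shift [ 0.3663  0.7395 -0.001 ]
```

```bash
python3 -m jog '[[0.0183,0.037,0,0,0],[0.0183,0.037,0,0,0],[0.0183,0.037,0,0,0],[0.0183,0.037,0,0,0],[0.0183,0.037,0,0,0],[0.0183,0.037,0,0,0],[0.0183,0.037,0,0,0],[0.0183,0.037,0,0,0],[0.0183,0.037,0,0,0],[0.0183,0.037,0,0,0],[0.0183,0.037,0,0,0],[0.0183,0.037,0,0,0],[0.0183,0.037,0,0,0],[0.0183,0.037,0,0,0],[0.0183,0.037,0,0,0],[0.0183,0.037,0,0,0],[0.0183,0.037,0,0,0],[0.0183,0.037,0,0,0],[0.0183,0.037,0,0,0],[0,0,0,0,0]]'
python3 go.py 0.5017 -0.1888 0.077
```

```text
clock: 4.2
tool_pos: [0.4889, -0.1574, 0.2391]
eef_rot: [0.998, -0.057, 0.002, 0.002]
contact_force: [0.3, -0.4, -0.2]
opening: 1.003
t 4.2 p [ 0.4889 -0.1574  0.2391] f [ 0.34 -0.45 -0.18] open 1.003 yaw -6.49 tilt [ 0.0034 -0.0044 -1.    ] q [ 0.18  0.54  0.07  1.91 -0.05  0.69  0.16]
tool shift [0.0156 0.0291 0.1623]
```

```bash
python3 -m jog '[[0.008,0.015,0.02,0,0],[0.0075,0.0145,0.02,0,0],[0,0,0.02,0,0],[0,0,0,0,0],[0,0,0,0,0]]'
python3 go.py 0.5017 -0.1888 0.077; python3 - <<'E'
from h import *
for n in("side","top"):cv2.imwrite(f"pics/{n}1.png",cv2.resize(r.snapshot(n)[100:320,270:470] if n=="side" else r.snapshot(n)[180:330,230:470],None,fx=3,fy=2.7)[:,:,::-1] if 0 else cv2.resize((r.snapshot(n)[100:320,270:470] if n=="side" else r.snapshot(n)[180:330,230:470]),None,fx=2.7,fy=2.7)[:,:,::-1])
E
```

```text
clock: 4.7
tool_pos: [0.4996, -0.1807, 0.1789]
eef_rot: [0.999, -0.053, -0.0, -0.0]
contact_force: [-0.1, 0.5, 0.8]
opening: 0.996
t 4.7 p [ 0.4996 -0.1807  0.1789] f [-0.14  0.47  0.78] open 0.996 yaw -6.05 tilt [-5.e-04  9.e-04 -1.e+00] q [ 0.23  0.65  0.05  1.92 -0.05  0.57  0.21]
tool shift [0.003  0.0079 0.1019]
```

View pics/side1.png

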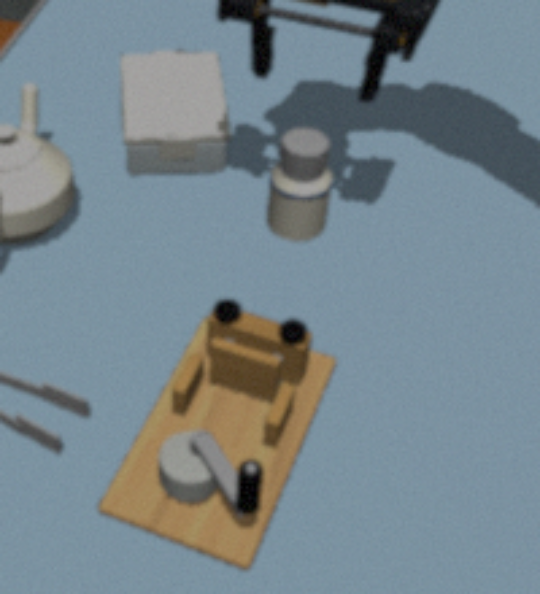

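```bash
python3 -m jog '[[0.003,0.0079,0.0,0,0],[0,0,0.03,0,0],[0,0,0.03,0,0],[0,0,0.03,0,0],[0,0,0.012,0,0],[0,0,0,0,0],[0,0,0,0,0]]'
python3 go.py 0.5017 -0.1888 0.077
```

```text
clock: 5.5
tool_pos: [0.5025, -0.1902, 0.0777]
eef_rot: [0.999, -0.054, 0.001, 0.0]
contact_force: [0.2, 0.6, -0.2]
opening: 1.0
t 5.5 p [ 0.5025 -0.1902  0.0777] f [ 0.19  0.64 -0.18] open 1.0 yaw -6.2 tilt [ 1.5e-03 -6.0e-04 -1.0e+00] q [ 0.26  0.83  0.03  1.96 -0.06  0.35  0.23]
tool shift [-0.001  -0.0013  0.0007]
```

```bash
python3 -m jog '[[-0.001,-0.001,0,0,0.3],[0,0,0,0,0.5],[0,0,0,0,0.7],[0,0,0,0,1],[0,0,0,0,1],[0,0,0,0,1],[0,0,0,0,1],[0,0,0,0,1]]' 30
python3 go.py 0.5017 -0.1888 0.077
```

```text
clock: 6.3
tool_pos: [0.5015, -0.1888, 0.0769]
eef_rot: [0.999, -0.054, 0.001, 0.0]
contact_force: [1.2, 0.2, 0.9]
opening: 0.511
t 6.3 p [ 0.5015 -0.1888  0.0769] f [1.24 0.2  0.93] open 0.511 yaw -6.2 tilt [ 1.1e-03 -2.0e-04 -1.0e+00] q [ 0.26  0.83  0.03  1.96 -0.06  0.35  0.22]
tool shift [ 0.0002  0.     -0.0001]
```

```bash
python3 -m jog '[[0,0,-0.01,0,1],[0,0,-0.02,0,1],[0,0,-0.03,0,1],[0,0,-0.03,0,1],[0,0,-0.02,0,1],[0,0,0,0,1]]'
python3 go.py 0.5035 0.1034 0.187
```

```text
clock: 6.9
tool_pos: [0.5019, -0.1892, 0.1893]
eef_rot: [0.999, -0.054, 0.002, 0.001]
contact_force: [-0.0, -0.1, -1.3]
opening: 0.507
t 6.9 p [ 0.5019 -0.1892  0.1893] f [-0.04 -0.08 -1.34] open 0.507 yaw -6.22 tilt [ 0.0043 -0.0013 -1.    ] q [ 0.24  0.64  0.05  1.9  -0.05  0.6   0.22]
tool shift [-0.0301 -0.291   0.0019]
```

```bash
python3 -m jog '[[-0.001,-0.010,0,0,1],[-0.002,-0.020,0,0,1],[-0.003,-0.03,0,0,1],[-0.003,-0.03,0,0,1],[-0.003,-0.03,0,0,1],[-0.003,-0.03,0,0,1],[-0.003,-0.03,0,0,1],[-0.003,-0.03,0,0,1],[-0.003,-0.03,0,0,1],[-0.003,-0.03,0,0,1],[-0.002,-0.02,0,0,1],[0,0,0,0,1],[0,0,0,0,1],[0,0,0,0,1]]'
python3 go.py 0.5035 0.1034 0.187
python3 - <<'E'
from h import *
a=r.snapshot("side")[130:330,260:440];b=r.snapshot("top")[190:310,220:380]
cv2.imwrite("pics/s2.png",cv2.resize(a,None,fx=3,fy=3,interpolation=2)[:,:,::-1]);cv2.imwrite("pics/t2.png",cv2.resize(b,None,fx=4,fy=4,interpolation=2)[:,:,::-1])
for n in("side","top"):
  for d in r.cut_out("canister_centre",n)[:2]: print(n,d["score"],d["rect"])
E
```

```text
clock: 8.3
tool_pos: [0.5026, 0.1013, 0.186]
eef_rot: [0.998, -0.055, -0.001, 0.001]
contact_force: [1.4, 0.0, -1.7]
opening: 0.517
t 8.3 p [0.5026 0.1013 0.186 ] f [ 1.4   0.04 -1.72] open 0.517 yaw -6.3 tilt [-0.0019 -0.0014 -1.    ] q [-0.37  0.63  0.12  1.96 -0.14  0.56 -0.26]
tool shift [ 0.0006 -0.0022 -0.001 ]
side 0.72 [306.8, 230.7, 396.4, 310.6]
side 0.57 [340.1, 185.3, 369.9, 241.2]
```

View pics/s2.png

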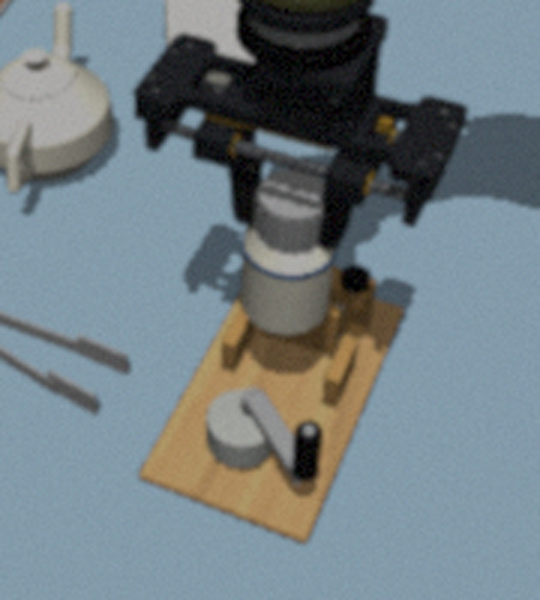

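View pics/t2.png

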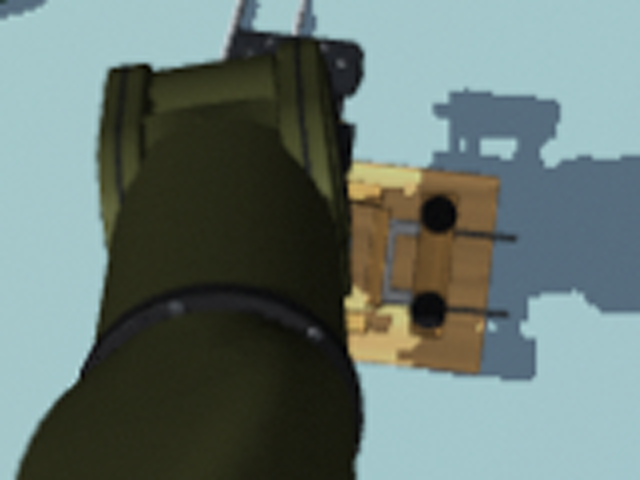

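```bash
cat > ov.py <<'E'
from h import *
import sys
x,y,z0=map(float,sys.argv[1:4]);out=sys.argv[4]
im=r.snapshot("side")[130:330,260:440];im=cv2.resize(im,None,fx=3,fy=3,interpolation=2)[:,:,::-1].copy()
a=np.linspace(0,2*np.pi,60)
for q,z in((.031,0),(.031,.062),(.023,.072),(.023,.106)):
    p=proj("side",np.c_[x+q*np.cos(a),y+q*np.sin(a),np.full(60,z0+z)])
    p=((p-[260,130]+.5)*3-.5)
    cv2.polylines(im,[np.round(p).astype(int).reshape(-1,1,2)],True,(0,0,255),1)
cv2.imwrite(out,im)
E
python3 ov.py 0.5026 0.1013 0.109 pics/o1.png
```

```text
(no output)
```

View pics/o1.png

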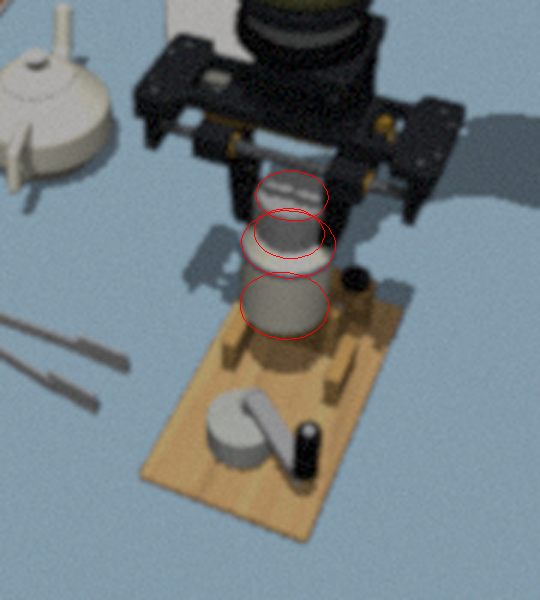

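```bash
python3 -m jog '[[0.0005,-0.0015,0.0,0,1],[0,0,0.02,0,1],[0,0,0.02,0,1],[0,0,0.02,0,1],[0,0,0.015,0,1],[0,0,0.01,0,1],[0,0,0.005,0,1],[0,0,0,0,1],[0,0,0,0,1],[0,0,0,0,1]]'
python3 go.py 0.5035 0.1034 0.087; python3 ov.py 0.5035 0.1034 0.018 pics/o2.png
```

```text
clock: 9.55
tool_pos: [0.5046, 0.1044, 0.0974]
eef_rot: [0.999, -0.054, 0.001, -0.0]
contact_force: [-0.4, -0.9, -1.5]
opening: 0.51
t 9.55 p [0.5046 0.1044 0.0974] f [-0.4  -0.91 -1.48] open 0.51 yaw -6.2 tilt [ 1.4e-03  4.0e-04 -1.0e+00] q [-0.34  0.78  0.08  2.02 -0.16  0.34 -0.24]
tool shift [-0.001   0.0011  0.0104]
```

View pics/o2.png

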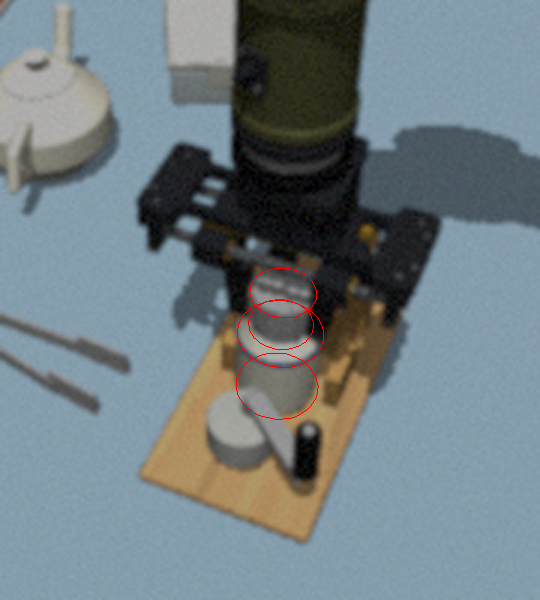

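```bash
python3 -m jog '[[-0.001,0.001,0.0,0,1],[0,0,0.004,0,1],[0,0,0.003,0,1],[0,0,0.002,0,1],[0,0,0,0,1],[0,0,0,0,1]]'
python3 go.py 0.5035 0.1034 0.087; python3 -m jog '[[0,0,0.001,0,1],[0,0,0,0,1]]';python3 go.py 0.5035 0.1034 0.087
```

```text
clock: 10.2
tool_pos: [0.5029, 0.1033, 0.0876]
eef_rot: [0.999, -0.054, -0.0, -0.0]
contact_force: [-0.3, -0.4, -2.1]
opening: 0.516
t 10.2 p [0.5029 0.1033 0.0876] f [-0.35 -0.45 -2.06] open 0.516 yaw -6.2 tilt [-2.e-04  0.e+00 -1.e+00] q [-0.34  0.8   0.07  2.03 -0.16  0.32 -0.24]
tool shift [ 0.0006 -0.0001  0.0006]
clock: 10.4
tool_pos: [0.5031, 0.1034, 0.0869]
eef_rot: [0.999, -0.054, 0.0, -0.0]
contact_force: [0.8, 0.8, -0.8]
opening: 0.513
t 10.4 p [0.5031 0.1034 0.0869] f [ 0.84  0.78 -0.8 ] open 0.513 yaw -6.2 tilt [ 4.e-04  2.e-04 -1.e+00] q [-0.33  0.8   0.07  2.03 -0.16  0.32 -0.24]
tool shift [ 0.0004 -0.     -0.0001]
```

```bash
python3 -m jog '[[0,0,0.0005,0,1],[0,0,0,0,1],[0,0,0,0,0.45],[0,0,0,0,0.35],[0,0,0,0,0.2],[0,0,0,0,0],[0,0,0,0,0],[0,0,0,0,0]]';python3 go.py; python3 -m jog '[[0,0,-0.02,0,0],[0,0,-0.03,0,0],[0,0,-0.04,0,0],[0,0,-0.04,0,0],[0,0,0,0,0]]'; python3 go.py; python3 ov.py 0.5035 0.1034 0.010 pics/o3.png
```

```text
clock: 11.2
tool_pos: [0.5029, 0.1034, 0.0862]
eef_rot: [0.999, -0.054, -0.0, -0.0]
contact_force: [-0.1, -0.0, 0.1]
opening: 0.98
t 11.2 p [0.5029 0.1034 0.0862] f [-0.12 -0.03  0.12] open 0.98 yaw -6.2 tilt [-1.e-04  1.e-04 -1.e+00] q [-0.33  0.8   0.07  2.03 -0.16  0.32 -0.24]
clock: 11.7
tool_pos: [0.506, 0.1038, 0.2207]
eef_rot: [0.999, -0.054, 0.005, -0.001]
contact_force: [0.9, -0.2, -0.5]
opening: 1.001
t 11.7 p [0.506  0.1038 0.2207] f [ 0.89 -0.19 -0.46] open 1.001 yaw -6.23 tilt [ 0.0095  0.0025 -1.    ] q [-0.38  0.57  0.14  1.93 -0.13  0.64 -0.27]
```

View pics/o3.png

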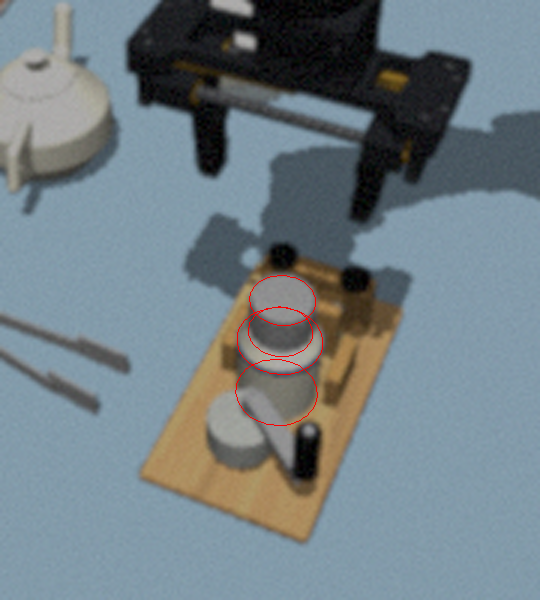

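```bash
cat > post.py <<'E'
from h import *
P=np.array([.503,.0984,-.108])
def st(b):
    c,s=np.cos(P[2]),np.sin(P[2]);return np.array([P[0]+c*b[0]-s*b[1],P[1]+s*b[0]+c*b[1]])
def inv(x):
    c,s=np.cos(P[2]),np.sin(P[2]);d=np.array(x[:2])-P[:2];return np.array([c*d[0]+s*d[1],-s*d[0]+c*d[1]])
piv=st([0,.055])
def post(turn):
    a=np.radians(155-turn);return st([.07*np.cos(a),.055+.07*np.sin(a)])
def turn(x):
    d=inv(x)-[0,.055];return 155-np.degrees(np.arctan2(d[1],d[0])),np.hypot(*d)
E
python3 - <<'E'
from post import *
f=lambda p,s,o:[(p[0]+.5)/s-.5+o[0],(p[1]+.5)/s-.5+o[1]]
a=ray("side",[f((309,430),3,(260,130))],.112)[0];b=ray("top",[f((72,213),4,(235,215))],.112)[0]
print(a,b,turn(a),turn(b));print(piv,[post(t).round(4) for t in(0,5,10,15)])
im=r.snapshot("top");cv2.imwrite("pics/t3.png",cv2.resize(im[190:310,220:380],None,fx=4,fy=4,interpolation=2)[:,:,::-1])
E
```

```text
[0.45994675 0.20047842 0.112     ] [0.46065896 0.20123735 0.112     ] (np.float64(12.871183765143002), np.float64(0.06816054961464431)) (np.float64(13.745679857742942), np.float64(0.06818444066884237))
[0.50892846 0.15307955] [array([0.449 , 0.1893]), array([0.4524, 0.1944]), array([0.4562, 0.1992]), array([0.4605, 0.2036])]
```

```bash
python3 go.py 0.4597 0.2015 0.14
```

```text
t 11.8 p [0.5032 0.1035 0.2169] f [ 0.12 -0.16 -0.07] open 0.998 yaw -6.19 tilt [ 1.8e-03  7.0e-04 -1.0e+00] q [-0.38  0.58  0.14  1.93 -0.13  0.63 -0.27]
tool shift [-0.054  -0.0926  0.0769]
```

```bash
python3 -m jog '[[-0.0135,-0.0233,0,0,0],[-0.0135,-0.0233,0,0,0],[-0.0135,-0.023,0,0,0],[-0.0135,-0.023,0.02,0,0],[0,0,0.03,0,0],[0,0,0.025,0,0],[0,0,0,0,0],[0,0,0,0,0],[0,0,0,0,0]]'; python3 go.py 0.4597 0.2015 0.073; python3 - <<'E'
from h import *
a=r.snapshot("side")[130:330,260:440]
cv2.imwrite("pics/s4.png",cv2.resize(a,None,fx=3,fy=3,interpolation=2)[:,:,::-1])
E
```

```text
clock: 12.7
tool_pos: [0.4597, 0.2011, 0.1418]
eef_rot: [0.999, -0.054, 0.0, -0.0]
contact_force: [-0.4, -0.2, -0.1]
opening: 0.998
t 12.7 p [0.4597 0.2011 0.1418] f [-0.36 -0.24 -0.06] open 0.998 yaw -6.23 tilt [ 8.e-04  3.e-04 -1.e+00] q [-0.58  0.69  0.12  2.03 -0.18  0.42 -0.43]
tool shift [-0.0001 -0.0004  0.0688]
```

View pics/s4.png

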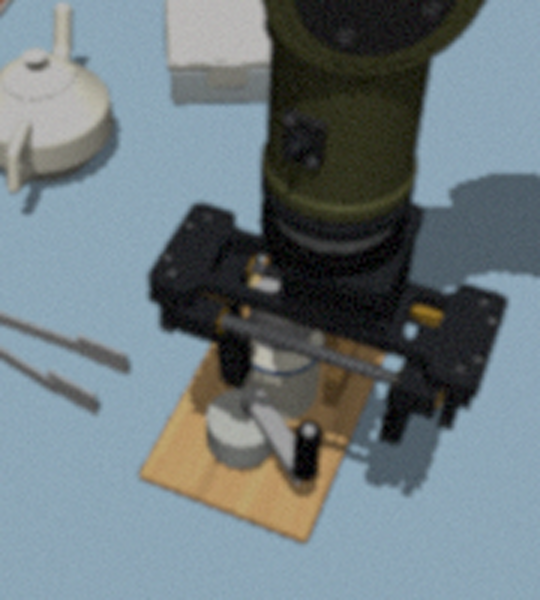

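```bash
python3 -m jog '[[0,0,0.02,0,0],[0,0,0.02,0,0],[0,0,0.02,0,0],[0,0,0.008,0,0],[0,0,0,0,0],[0,0,0,0,0.3],[0,0,0,0,0.5],[0,0,0,0,0.6],[0,0,0,0,0.7],[0,0,0,0,0.74],[0,0,0,0,0.74],[0,0,0,0,0.74]]' 20; python3 go.py 0.4597 0.2015 0.073
```

```text
clock: 13.95
tool_pos: [0.4592, 0.2013, 0.0732]
eef_rot: [0.999, -0.054, -0.0, -0.0]
contact_force: [-0.8, 0.0, -0.3]
opening: 0.388
t 13.95 p [0.4592 0.2013 0.0732] f [-0.81  0.01 -0.29] open 0.388 yaw -6.2 tilt [-0.e+00  1.e-04 -1.e+00] q [-0.55  0.82  0.07  2.07 -0.2   0.26 -0.41]
tool shift [ 0.0004 -0.0003  0.0002]
```

```bash
python3 -m jog '[[0,0,0,0,0.8],[0,0,0,0,0.9],[0,0,0,0,1],[0,0,0,0,1],[0,0,0,0,1],[0,0,0,0,1]]' 20; python3 go.py 0.4597 0.2015 0.073
python3 - <<'E'
from post import *
from scipy.spatial.transform import Rotation as Ro
s=r.get_state();print("turn",turn(s["tool_pos"]))
R=Ro.from_quat(s["eef_rot"]).as_matrix()
# step tables
t0=13.5
p=np.array(post(t0))
for t in range(18,130,5):
    q=post(t);d=R.T@np.r_[q-p,0];print(t,d.round(4)[:2],end=" ");p=q
E
```

```text
clock: 14.55
tool_pos: [0.4599, 0.2012, 0.0732]
eef_rot: [0.999, -0.054, 0.001, -0.0]
contact_force: [2.6, -0.8, -1.5]
opening: 0.193
t 14.55 p [0.4599 0.2012 0.0732] f [ 2.59 -0.83 -1.49] open 0.193 yaw -6.22 tilt [ 1.1e-03  2.0e-04 -1.0e+00] q [-0.55  0.82  0.07  2.07 -0.2   0.26 -0.41]
tool shift [-0.0002 -0.0003  0.0002]
turn (np.float64(13.263440722468943), np.float64(0.06874440254828833))
18 [ 0.0036 -0.0042] 23 [ 0.0044 -0.0043] 28 [ 0.0047 -0.0039] 33 [ 0.005  -0.0035] 38 [ 0.0053 -0.003 ] 43 [ 0.0056 -0.0025] 48 [ 0.0058 -0.002 ] 53 [ 0.0059 -0.0015] 58 [ 0.006 -0.001] 63 [ 0.0061 -0.0005] 68 [0.0061 0.0001] 73 [0.0061 0.0006] 78 [0.006  0.0011] 83 [0.0059 0.0016] 88 [0.0057 0.0021] 93 [0.0055 0.0026] 98 [0.0053 0.0031] 103 [0.005  0.0035] 108 [0.0046 0.004 ] 113 [0.0043 0.0044] 118 [0.0039 0.0047] 123 [0.0035 0.005 ] 128 [0.003  0.0053]
```

```bash
cat > st.py <<'E'
from post import *
import sys
from scipy.spatial.transform import Rotation as Ro
s=r.get_state();t,rad=turn(s["tool_pos"]);R=Ro.from_quat(s["eef_rot"]).as_matrix()
rd=(s["tool_pos"][:2]-piv);rd/=np.linalg.norm(rd);tg=np.array([rd[1],-rd[0]])
f=s["contact_force"][:2]
print("t %.2f turn %.2f rad %.4f  f_tan(cw) %.2f f_rad %.2f fz %.2f open %.3f"%(s["clock"],t,rad,f@tg,f@rd,s["contact_force"][2],s["opening"]))
for a in sys.argv[1:]:
    q=post(float(a));d=R.T@np.r_[q-s["tool_pos"][:2],0];print(a,d[:2].round(4))
E
python3 st.py; python3 -m jog '[[0.0036,-0.0042,0,0,1],[0.0044,-0.0043,0,0,1],[0.0047,-0.0039,0,0,1],[0.005,-0.0035,0,0,1],[0.0053,-0.003,0,0,1],[0,0,0,0,1],[0,0,0,0,1]]' 30; python3 st.py 38 43
```

```text
t 14.55 turn 13.26 rad 0.0687  f_tan(cw) 1.22 f_rad -2.43 fz -1.49 open 0.193
clock: 15.25
tool_pos: [0.4853, 0.2174, 0.0732]
eef_rot: [0.999, -0.054, 0.001, -0.0]
contact_force: [1.8, -4.8, -0.0]
opening: 0.195
t 15.25 turn 38.64 rad 0.0686  f_tan(cw) -0.00 f_rad -5.11 fz -0.02 open 0.195
38 [-0.0013 -0.0009]
43 [ 0.0042 -0.0035]
```

```bash
python3 -m jog '[[0.006,-0.0015,0,0,1],[0.0058,-0.002,0,0,1],[0.0059,-0.0015,0,0,1],[0.006,-0.0010,0,0,1],[0.006,-0.0005,0,0,1]]'; python3 st.py; python3 -m jog '[[0,0,0,0,1],[0,0,0,0,1]]'; python3 st.py 63 66
```

```text
clock: 15.75
tool_pos: [0.5144, 0.2214, 0.0732]
eef_rot: [0.999, -0.054, -0.001, -0.0]
contact_force: [-3.6, -2.0, 3.1]
opening: 0.193
t 15.75 turn 63.36 rad 0.0685  f_tan(cw) -3.39 f_rad -2.26 fz 3.06 open 0.193
clock: 15.95
tool_pos: [0.5157, 0.2212, 0.0732]
eef_rot: [0.999, -0.054, 0.001, -0.001]
contact_force: [-0.0, -1.2, -1.1]
opening: 0.193
t 15.95 turn 64.50 rad 0.0685  f_tan(cw) 0.12 f_rad -1.22 fz -1.07 open 0.193
63 [-0.0018 -0.0015]
66 [ 0.0018 -0.0015]
```

```bash
cat > lg.py <<'E'
from post import *
s=r.get_state();t,rad=turn(s["tool_pos"])
rd=(s["tool_pos"][:2]-piv);rd/=np.linalg.norm(rd);tg=np.array([rd[1],-rd[0]])
f=s["contact_force"][:2]
l="t %.2f turn %.2f rad %.4f ft %.2f fr %.2f tq1 %.2f q3 %.2f M %s"%(s["clock"],t,rad,f@tg,f@rd,s["joint_torque"][0],s["joint_torque"][2],s["moment"].round(2))
print(l);open("log.txt","a").write(l+"\n")
E
J="python3 -m jog"; 
python3 lg.py
python3 -m jog '[[0.0012,0,0,0,1],[0.0012,0,0,0,1]]' >/dev/null; python3 lg.py
python3 -m jog '[[0.0012,0,0,0,1]]' >/dev/null; python3 lg.py
python3 -m jog '[[0.0012,0,0,0,1]]' >/dev/null; python3 lg.py
python3 -m jog '[[0.0012,0.0001,0,0,1]]' >/dev/null; python3 lg.py
python3 -m jog '[[0.0012,0.0001,0,0,1]]' >/dev/null; python3 lg.py
python3 -m jog '[[0.0012,0.0001,0,0,1]]' >/dev/null; python3 lg.py
```

```text
t 15.95 turn 64.50 rad 0.0685 ft 0.12 fr -1.22 tq1 -0.86 q3 1.94 M [-0.41  0.09 -0.04]
t 16.15 turn 64.77 rad 0.0685 ft -3.96 fr -1.16 tq1 0.60 q3 3.40 M [-0.19  0.7  -0.  ]
t 16.25 turn 65.76 rad 0.0685 ft -3.06 fr -0.25 tq1 0.61 q3 3.47 M [-0.12  0.73 -0.03]
t 16.35 turn 66.97 rad 0.0684 ft -2.67 fr 0.13 tq1 0.68 q3 3.58 M [-0.02  0.83  0.  ]
t 16.45 turn 68.23 rad 0.0684 ft -3.13 fr 0.08 tq1 0.89 q3 3.82 M [0.06 0.76 0.02]
t 16.55 turn 69.39 rad 0.0684 ft -2.00 fr -0.94 tq1 1.04 q3 3.98 M [ 0.1   0.77 -0.02]
t 16.65 turn 70.52 rad 0.0684 ft -3.88 fr 0.33 tq1 1.18 q3 4.12 M [0.18 0.74 0.05]
```

```bash
sed -i 's/^l=.*/fm=np.array([-s["moment"][1],s["moment"][0]])\/.265\nl="t %.2f turn %.2f rad %.4f ft %.2f fr %.2f FMt %.2f FMr %.2f tq1 %.2f"%(s["clock"],t,rad,f@tg,f@rd,fm@tg,fm@rd,s["joint_torque"][0])/' lg.py
python3 -m jog '[[0.0012,0.0002,0,0,1]]' >/dev/null; python3 lg.py
python3 -m jog '[[0.0012,0.0002,0,0,1]]' >/dev/null; python3 lg.py
python3 -m jog '[[0.0012,0.0002,0,0,1]]' >/dev/null; python3 lg.py
python3 -m jog '[[0.0012,0.0002,0,0,1]]' >/dev/null; python3 lg.py
python3 -m jog '[[0.0012,0.0003,0,0,1]]' >/dev/null; python3 lg.py
python3 -m jog '[[0.0012,0.0003,0,0,1]]' >/dev/null; python3 lg.py
python3 -m jog '[[0.0012,0.0003,0,0,1]]' >/dev/null; python3 lg.py
```

```text
t 16.75 turn 71.57 rad 0.0684 ft -2.66 fr 1.88 FMt -2.80 FMr 0.58 tq1 1.42
t 16.85 turn 72.65 rad 0.0684 ft -4.20 fr 0.49 FMt -3.08 FMr 0.79 tq1 1.62
t 16.95 turn 73.68 rad 0.0684 ft -3.90 fr 1.14 FMt -2.98 FMr 0.89 tq1 1.80
t 17.05 turn 74.71 rad 0.0684 ft -3.03 fr 2.05 FMt -2.91 FMr 1.25 tq1 1.97
t 17.15 turn 75.76 rad 0.0684 ft -3.47 fr 3.21 FMt -2.87 FMr 1.61 tq1 2.23
t 17.25 turn 76.83 rad 0.0684 ft -2.74 fr 3.64 FMt -2.85 FMr 2.10 tq1 2.45
t 17.35 turn 77.90 rad 0.0684 ft -3.46 fr 2.91 FMt -2.83 FMr 2.46 tq1 2.66
```

```bash

python3 -m jog '[[0.0012,-0.0001,0,0,1]]' >/dev/null; python3 lg.py
python3 -m jog '[[0.0012,0.0001,0,0,1]]' >/dev/null; python3 lg.py
python3 -m jog '[[0.0012,0.0003,0,0,1]]' >/dev/null; python3 lg.py
python3 -m jog '[[0.0012,0.0003,0,0,1]]' >/dev/null; python3 lg.py
python3 -m jog '[[0.0011,0.0003,0,0,1]]' >/dev/null; python3 lg.py
python3 -m jog '[[0.0011,0.0003,0,0,1]]' >/dev/null; python3 lg.py
```

```text
t 17.45 turn 78.85 rad 0.0685 ft -3.63 fr 3.10 FMt -2.85 FMr 1.87 tq1 2.42
t 17.55 turn 79.87 rad 0.0685 ft -2.86 fr 2.90 FMt -2.79 FMr 1.92 tq1 2.40
t 17.65 turn 80.92 rad 0.0685 ft -3.33 fr 1.78 FMt -2.96 FMr 2.22 tq1 2.50
t 17.75 turn 81.95 rad 0.0685 ft -3.34 fr 3.31 FMt -2.58 FMr 2.22 tq1 2.52
t 17.85 turn 82.96 rad 0.0685 ft -3.65 fr 2.67 FMt -2.88 FMr 2.05 tq1 2.54
t 17.95 turn 83.91 rad 0.0685 ft -2.66 fr 2.60 FMt -2.65 FMr 2.06 tq1 2.53
```

```bash

python3 -m jog '[[0.0011,0.0003,0,0,1]]' >/dev/null; python3 lg.py
python3 -m jog '[[0.0011,0.0003,0,0,1]]' >/dev/null; python3 lg.py
python3 -m jog '[[0.0011,0.0004,0,0,1]]' >/dev/null; python3 lg.py
python3 -m jog '[[0.0011,0.0004,0,0,1]]' >/dev/null; python3 lg.py
python3 -m jog '[[0.0011,0.0004,0,0,1]]' >/dev/null; python3 lg.py
python3 -m jog '[[0.0011,0.0005,0,0,1]]' >/dev/null; python3 lg.py
```

```text
t 18.05 turn 84.85 rad 0.0685 ft -2.84 fr 3.74 FMt -2.65 FMr 2.06 tq1 2.49
t 18.15 turn 85.78 rad 0.0685 ft -3.50 fr 1.70 FMt -2.70 FMr 1.91 tq1 2.42
t 18.25 turn 86.76 rad 0.0686 ft -3.76 fr 3.17 FMt -2.86 FMr 2.04 tq1 2.42
t 18.35 turn 87.75 rad 0.0686 ft -3.48 fr 2.86 FMt -2.92 FMr 1.77 tq1 2.37
t 18.45 turn 88.73 rad 0.0686 ft -3.50 fr 3.06 FMt -2.76 FMr 1.75 tq1 2.31
t 18.55 turn 89.74 rad 0.0686 ft -3.52 fr 3.13 FMt -2.76 FMr 1.67 tq1 2.31
```

```bash

python3 -m jog '[[0.0011,0.0005,0,0,1]]' >/dev/null; python3 lg.py
python3 -m jog '[[0.0011,0.0005,0,0,1]]' >/dev/null; python3 lg.py
python3 -m jog '[[0.0011,0.0005,0,0,1]]' >/dev/null; python3 lg.py
python3 -m jog '[[0.0011,0.0005,0,0,1]]' >/dev/null; python3 lg.py
python3 -m jog '[[0.0011,0.0006,0,0,1]]' >/dev/null; python3 lg.py
python3 -m jog '[[0.0010,0.0006,0,0,1]]' >/dev/null; python3 lg.py
```

```text
t 18.65 turn 90.75 rad 0.0687 ft -3.64 fr 2.53 FMt -2.55 FMr 1.49 tq1 2.29
t 18.75 turn 91.76 rad 0.0687 ft -2.84 fr 2.99 FMt -2.60 FMr 1.49 tq1 2.25
t 18.85 turn 92.73 rad 0.0687 ft -2.89 fr 1.96 FMt -2.64 FMr 1.23 tq1 2.19
t 18.95 turn 93.75 rad 0.0687 ft -3.61 fr 2.39 FMt -2.64 FMr 1.05 tq1 2.12
t 19.05 turn 94.77 rad 0.0688 ft -2.40 fr 1.67 FMt -2.75 FMr 1.25 tq1 2.10
t 19.15 turn 95.71 rad 0.0688 ft -3.90 fr 2.18 FMt -3.03 FMr 1.16 tq1 2.26
```

```bash

python3 -m jog '[[0.0010,0.0006,0,0,1]]' >/dev/null; python3 lg.py
python3 -m jog '[[0.0010,0.0006,0,0,1]]' >/dev/null; python3 lg.py
python3 -m jog '[[0.0010,0.0006,0,0,1]]' >/dev/null; python3 lg.py
python3 -m jog '[[0.0010,0.0007,0,0,1]]' >/dev/null; python3 lg.py
```

```text
t 19.25 turn 96.60 rad 0.0688 ft -2.79 fr 1.36 FMt -2.80 FMr 1.18 tq1 2.27
t 19.35 turn 97.60 rad 0.0688 ft -3.02 fr 2.18 FMt -2.81 FMr 1.03 tq1 2.23
t 19.45 turn 98.57 rad 0.0688 ft -3.39 fr 1.16 FMt -2.92 FMr 1.21 tq1 2.18
t 19.55 turn 99.58 rad 0.0689 ft -3.10 fr 1.68 FMt -2.65 FMr 0.78 tq1 2.19
```

```bash

python3 -m jog '[[0.0010,0.0007,0,0,1]]' >/dev/null; python3 lg.py
python3 -m jog '[[0.0010,0.0007,0,0,1]]' >/dev/null; python3 lg.py
python3 -m jog '[[0.0010,0.0007,0,0,1]]' >/dev/null; python3 lg.py
python3 -m jog '[[0.0010,0.0007,0,0,1]]' >/dev/null; python3 lg.py
```

```text
t 19.65 turn 100.63 rad 0.0689 ft -3.63 fr 2.50 FMt -2.99 FMr 0.90 tq1 2.18
t 19.75 turn 101.69 rad 0.0689 ft -3.62 fr 1.65 FMt -2.89 FMr 0.87 tq1 2.16
t 19.85 turn 102.72 rad 0.0689 ft -4.11 fr 1.94 FMt -2.84 FMr 0.66 tq1 2.14
t 19.95 turn 103.72 rad 0.0690 ft -4.43 fr 2.02 FMt -3.00 FMr 0.49 tq1 2.10
```

```bash

python3 -m jog '[[0.0010,0.0007,0,0,1]]' >/dev/null; python3 lg.py
python3 -m jog '[[0.0009,0.0007,0,0,1]]' >/dev/null; python3 lg.py
python3 -m jog '[[0.0009,0.0007,0,0,1]]' >/dev/null; python3 lg.py
python3 -m jog '[[0.0009,0.0008,0,0,1]]' >/dev/null; python3 lg.py
```

```text
t 20.05 turn 104.73 rad 0.0690 ft -2.03 fr 1.48 FMt -2.93 FMr 0.36 tq1 2.05
t 20.15 turn 105.68 rad 0.0690 ft -3.20 fr 1.26 FMt -2.90 FMr 0.12 tq1 2.02
t 20.25 turn 106.62 rad 0.0690 ft -2.81 fr 0.14 FMt -2.73 FMr 0.15 tq1 1.99
t 20.35 turn 107.58 rad 0.0691 ft -2.98 fr 0.32 FMt -2.92 FMr 0.05 tq1 1.97
```

```bash

python3 -m jog '[[0.0009,0.0008,0,0,1]]' >/dev/null; python3 lg.py
python3 -m jog '[[0.0009,0.0008,0,0,1]]' >/dev/null; python3 lg.py
python3 -m jog '[[0.0009,0.0008,0,0,1]]' >/dev/null; python3 lg.py
python3 -m jog '[[0.0009,0.0009,0,0,1]]' >/dev/null; python3 lg.py
```

```text
t 20.45 turn 108.61 rad 0.0691 ft -4.25 fr 0.50 FMt -2.83 FMr 0.14 tq1 1.94
t 20.55 turn 109.59 rad 0.0691 ft -3.29 fr -0.18 FMt -2.89 FMr -0.12 tq1 1.91
t 20.65 turn 110.60 rad 0.0691 ft -2.48 fr 0.49 FMt -2.79 FMr -0.34 tq1 1.86
t 20.75 turn 111.64 rad 0.0692 ft -3.25 fr 0.33 FMt -2.70 FMr -0.39 tq1 1.84
```

```bash

python3 - <<'E'
from h import *
a=r.snapshot("side")[130:330,260:440];b=r.snapshot("top")[190:310,220:380]
cv2.imwrite("pics/s5.png",cv2.resize(a,None,fx=3,fy=3,interpolation=2)[:,:,::-1]);cv2.imwrite("pics/t5.png",cv2.resize(b,None,fx=4,fy=4,interpolation=2)[:,:,::-1])
E
```

```text
(no output)
```

View pics/s5.png

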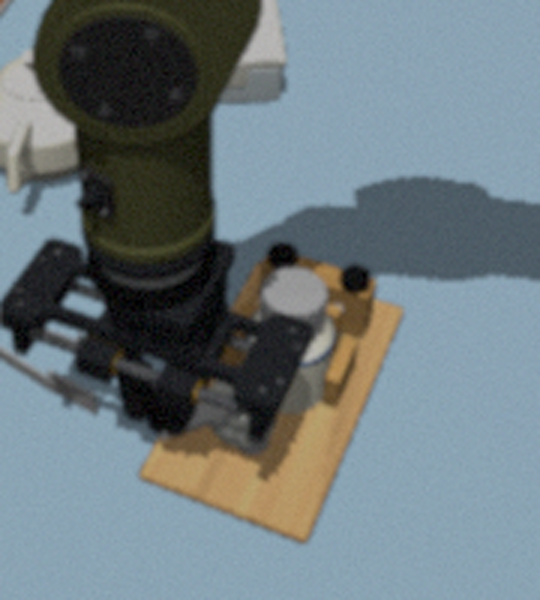

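View pics/t5.png

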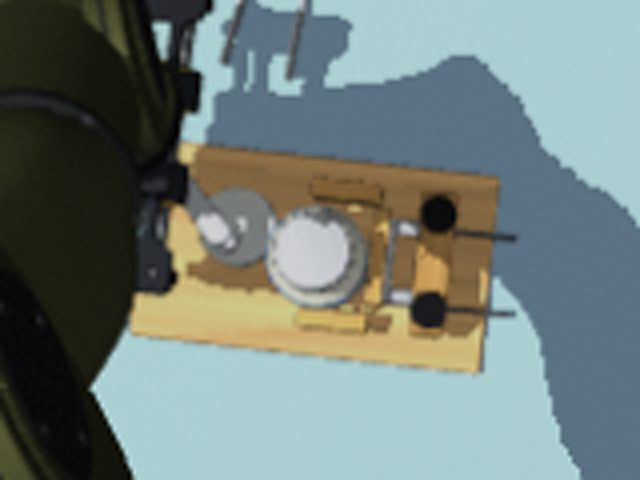

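```bash

python3 -m jog '[[0.0009,0.0009,0,0,1]]' >/dev/null; python3 lg.py
python3 -m jog '[[0.0008,0.0009,0,0,1]]' >/dev/null; python3 lg.py
python3 -m jog '[[0.0008,0.0009,0,0,1]]' >/dev/null; python3 lg.py
python3 -m jog '[[0.0008,0.0009,0,0,1]]' >/dev/null; python3 lg.py
python3 -m jog '[[0.0008,0.0009,0,0,1]]' >/dev/null; python3 lg.py
```

```text
t 20.95 turn 112.50 rad 0.0692 ft -3.74 fr -0.27 FMt -2.70 FMr -0.68 tq1 1.91
t 21.05 turn 113.58 rad 0.0692 ft -3.14 fr -0.39 FMt -2.90 FMr -1.00 tq1 1.79
t 21.15 turn 114.61 rad 0.0693 ft -3.89 fr -0.91 FMt -2.65 FMr -0.75 tq1 1.78
t 21.25 turn 115.61 rad 0.0693 ft -3.75 fr -0.95 FMt -2.75 FMr -1.16 tq1 1.77
t 21.35 turn 116.63 rad 0.0693 ft -3.73 fr -0.68 FMt -2.73 FMr -1.37 tq1 1.75
```

```bash

python3 -m jog '[[0.0006,0.0010,0,0,1]]' >/dev/null; python3 lg.py
python3 -m jog '[[0.0006,0.0010,0,0,1]]' >/dev/null; python3 lg.py
python3 -m jog '[[0.0006,0.0010,0,0,1]]' >/dev/null; python3 lg.py
python3 -m jog '[[0.0006,0.0010,0,0,1]]' >/dev/null; python3 lg.py
python3 -m jog '[[0.0006,0.0010,0,0,1]]' >/dev/null; python3 lg.py
```

```text
t 21.45 turn 117.60 rad 0.0693 ft -2.93 fr -1.19 FMt -2.78 FMr -1.01 tq1 1.81
t 21.55 turn 118.52 rad 0.0694 ft -3.35 fr 0.15 FMt -2.83 FMr -0.58 tq1 1.87
t 21.65 turn 119.45 rad 0.0694 ft -3.80 fr -0.15 FMt -2.93 FMr -0.59 tq1 1.94
t 21.75 turn 120.25 rad 0.0694 ft -4.35 fr 0.15 FMt -3.33 FMr -0.43 tq1 2.39
t 21.85 turn 120.98 rad 0.0694 ft -5.66 fr 1.12 FMt -3.68 FMr -0.11 tq1 2.81
```

```bash

python3 -m jog '[[0.0006,0.0010,0,0,1]]' >/dev/null; python3 lg.py
python3 -m jog '[[0.0006,0.0010,0,0,1]]' >/dev/null; python3 lg.py
python3 -m jog '[[0.0006,0.0010,0,0,1]]' >/dev/null; python3 lg.py
python3 -m jog '[[0.0006,0.0010,0,0,1]]' >/dev/null; python3 lg.py
```

```text
t 21.95 turn 121.78 rad 0.0694 ft -4.94 fr 1.65 FMt -4.22 FMr 0.02 tq1 3.14
t 22.05 turn 122.48 rad 0.0695 ft -6.28 fr 1.48 FMt -4.77 FMr 0.08 tq1 3.50
t 22.15 turn 123.16 rad 0.0695 ft -6.39 fr 0.54 FMt -5.06 FMr 0.26 tq1 3.83
t 22.25 turn 123.83 rad 0.0695 ft -6.52 fr 1.16 FMt -5.45 FMr -0.01 tq1 4.14
```

```bash

python3 -m jog '[[0.0006,0.0010,0,0,1]]' >/dev/null; python3 lg.py
python3 -m jog '[[0.0006,0.0010,0,0,1]]' >/dev/null; python3 lg.py
python3 -m jog '[[0.0004,0.0006,0,0,1]]' >/dev/null; python3 lg.py
python3 -m jog '[[0,0,0,0,1]]' >/dev/null; python3 lg.py
python3 -m jog '[[0,0,0,0,1]]' >/dev/null; python3 lg.py
```

```text
t 22.35 turn 124.55 rad 0.0695 ft -7.31 fr 0.04 FMt -5.96 FMr -0.07 tq1 4.46
t 22.45 turn 125.21 rad 0.0696 ft -8.90 fr 0.65 FMt -6.21 FMr -0.17 tq1 4.77
t 22.55 turn 125.66 rad 0.0696 ft -7.97 fr 0.44 FMt -6.51 FMr -0.20 tq1 5.01
t 22.65 turn 125.71 rad 0.0696 ft -7.01 fr -0.13 FMt -5.92 FMr -0.24 tq1 4.73
t 22.75 turn 125.72 rad 0.0696 ft -6.72 fr 0.55 FMt -6.12 FMr -0.08 tq1 4.70
```

```bash

python3 -m jog '[[0.0006,0.0010,0,0,1]]' >/dev/null; python3 lg.py
python3 -m jog '[[0.0006,0.0010,0,0,1]]' >/dev/null; python3 lg.py
python3 -m jog '[[0.0003,0.0004,0,0,1]]' >/dev/null; python3 lg.py
python3 -m jog '[[0,0,0,0,1]]' >/dev/null; python3 lg.py
```

```text
t 22.85 turn 126.19 rad 0.0696 ft -8.18 fr 0.20 FMt -7.02 FMr -0.49 tq1 5.34
t 22.95 turn 126.89 rad 0.0697 ft -10.14 fr 0.67 FMt -7.41 FMr -0.45 tq1 5.74
t 23.05 turn 127.23 rad 0.0697 ft -10.33 fr -1.09 FMt -7.69 FMr -0.57 tq1 5.91
t 23.15 turn 127.23 rad 0.0697 ft -9.27 fr 0.58 FMt -7.19 FMr -0.62 tq1 5.64
```

```bash

python3 -m jog '[[-0.0005,-0.0008,0,0,1]]' >/dev/null; python3 lg.py
python3 -m jog '[[-0.0005,-0.0008,0,0,1]]' >/dev/null; python3 lg.py
python3 -m jog '[[0,0,0,0,1]]' >/dev/null; python3 lg.py
```

```text
t 23.25 turn 127.16 rad 0.0697 ft -7.58 fr 0.04 FMt -5.20 FMr -0.39 tq1 4.19
t 23.35 turn 127.11 rad 0.0696 ft -5.36 fr -0.27 FMt -4.01 FMr -0.12 tq1 3.29
t 23.45 turn 127.14 rad 0.0697 ft -5.41 fr -0.90 FMt -5.25 FMr -0.18 tq1 3.85
```

```bash

python3 -m jog '[[-0.0005,-0.0008,0,0,1]]' >/dev/null; python3 lg.py
python3 -m jog '[[-0.0005,-0.0008,0,0,1],[0,0,0,0,1]]' >/dev/null; python3 lg.py
python3 -m jog '[[-0.0003,-0.0006,0,0,1],[0,0,0,0,1]]' >/dev/null; python3 lg.py
```

```text
t 23.55 turn 127.09 rad 0.0696 ft -3.84 fr 0.20 FMt -2.98 FMr -0.19 tq1 2.52
t 23.75 turn 127.07 rad 0.0696 ft -3.35 fr 1.05 FMt -3.01 FMr 0.67 tq1 2.37
t 23.95 turn 126.99 rad 0.0696 ft -2.59 fr 2.81 FMt -1.95 FMr 1.31 tq1 1.53
```

```bash

python3 -m jog '[[-0.0003,-0.0008,0,0,1],[0,0,0,0,1]]' >/dev/null; python3 lg.py
python3 -m jog '[[0,0,0,0,0.8],[0,0,0,0,0.78]]' >/dev/null; python3 lg.py
python3 -m jog '[[0,0,0,0,0.7],[0,0,0,0,0.5],[0,0,0,0,0.5]]' >/dev/null; python3 lg.py
python3 - <<'E'
from h import *
a=r.snapshot("side")[130:330,260:440];b=r.snapshot("top")[190:310,220:380]
cv2.imwrite("pics/s6.png",cv2.resize(a,None,fx=3,fy=3,interpolation=2)[:,:,::-1]);cv2.imwrite("pics/t6.png",cv2.resize(b,None,fx=4,fy=4,interpolation=2)[:,:,::-1])
E
```

```text
t 24.15 turn 126.74 rad 0.0696 ft -0.26 fr 2.29 FMt -0.26 FMr 1.57 tq1 0.21
t 24.35 turn 126.59 rad 0.0688 ft 1.32 fr 0.93 FMt 0.41 FMr 0.72 tq1 -0.43
t 24.65 turn 125.72 rad 0.0685 ft 0.48 fr -0.47 FMt 0.08 FMr -0.45 tq1 0.05
```

View pics/t6.png

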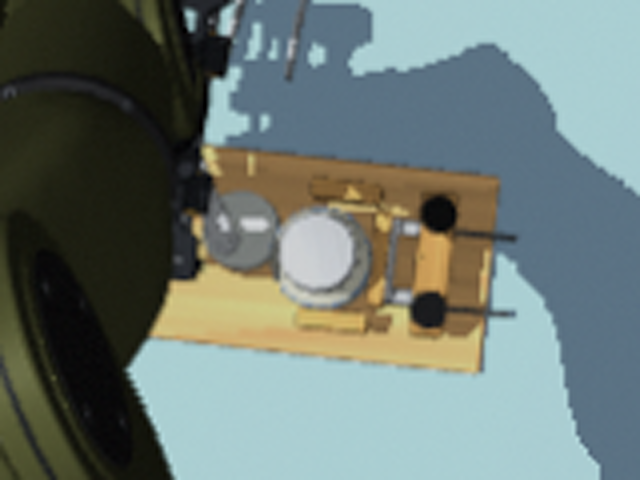

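View pics/s6.png

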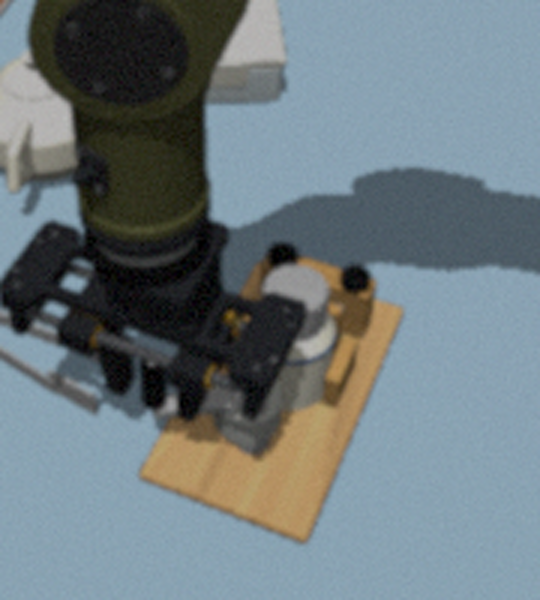

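```bash

python3 -m jog '[[0,0,0,0,0.3],[0,0,0,0,0.2],[0,0,-0.01,0,0.2],[0,0,-0.02,0,0.2],[0,0,-0.03,0,0.2],[0,0,-0.04,0,0.2],[0,0,-0.04,0,0.2],[0,-0.03,-0.02,0,0.2],[0,-0.05,0,0,0.2],[0,-0.05,0,0,0.2],[0,-0.05,0,0,0.2],[0,-0.05,0,0,0.2],[0,-0.05,0,0,0.2],[0,0,0,0,0.2],[0,0,0,0,0.2]]'; python3 lg.py
python3 - <<'E'
from h import *
a=r.snapshot("side")[130:330,260:440];b=r.snapshot("top")[190:310,220:380]
cv2.imwrite("pics/s7.png",cv2.resize(a,None,fx=3,fy=3,interpolation=2)[:,:,::-1]);cv2.imwrite("pics/t7.png",cv2.resize(b,None,fx=4,fy=4,interpolation=2)[:,:,::-1])
E
```

```text
clock: 26.25
tool_pos: [0.6019, 0.4597, 0.2329]
eef_rot: [0.999, -0.053, -0.0, 0.0]
contact_force: [-0.3, -0.9, -0.2]
opening: 0.799
t 26.25 turn 75.68 rad 0.3204 ft -0.07 fr -0.96 FMt -0.17 FMr -0.38 tq1 -2.96
```

View pics/t7.png

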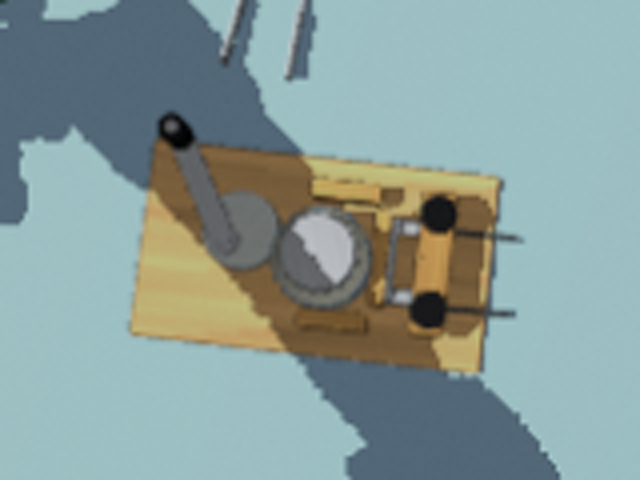

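View pics/s7.png

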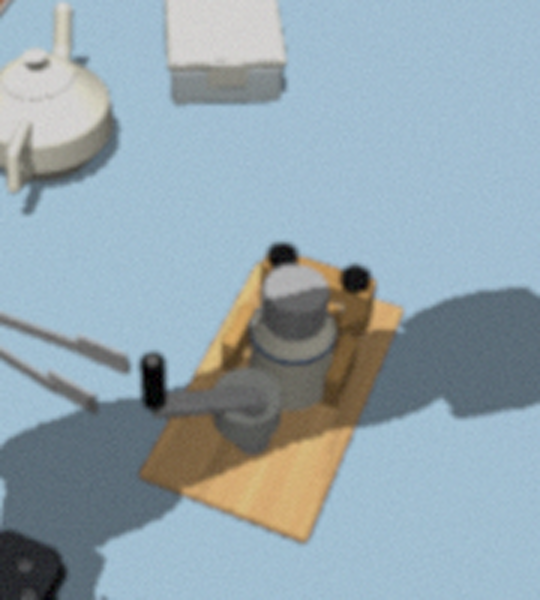

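```bash
python3 - <<'E'
from post import *
f=lambda p,s,o:[(p[0]+.5)/s-.5+o[0],(p[1]+.5)/s-.5+o[1]]
a=ray("side",[f((152,360),3,(260,130))],.112)[0];b=ray("top",[f((173,127),4,(220,190))],.112)[0]
print(a,b,turn(a),turn(b))
print(post(127))
# canister cap top centre
for n,u in(("side",f((296,287),3,(260,130))),("top",f((320,248),4,(220,190)))): print(n,inv(ray(n,[u],.116)[0]))
E
```

```text
[0.57337571 0.17823787 0.112     ] [0.57299219 0.17916683 0.112     ] (np.float64(127.48783901445398), np.float64(0.0691837312987964)) (np.float64(126.65550179690474), np.float64(0.06917158261035415))
[0.573917   0.17908898]
side [-0.00466545 -0.0098513 ]
top [-0.00238714 -0.00990103]
```

```bash
python3 - <<'E'
from plant import r
print(r.finish_job())
E
```

```text
the job is handed in; nothing more can be done
None
```

The canister stands upright on the board, the cam was turned clockwise until it bore on it, and the crank is released. I handed the job in at about 26 s. No verdict came back, so the result below rests on my own checks.

- **Canister:** I lifted it by its cap and set it down at the nest. After the clamping, pictures show it upright, about 2–5 mm off the channel's middle (limit 8 mm).
- **Cam:** I felt contact with the backstop at about 119.6° of turn and stopped at about 127.2°. The force at the post rose from 2.8 N turning freely to about 7.7 N.
- **Clamping force:** The two estimates differ but both lie within 6–18 N. The post force implies about 13 N on the canister, and the backstop's travel implies about 10.5 N. The force on the canister itself was not measured, and was not measured again after release.
- **Release:** I eased the load at the post to about zero before opening the fingers. The tool reading drifted back about 0.5° meanwhile. The last pictures put the crank at 127.5° (side camera) and 126.7° (top camera), so it stayed put to within about 1°.
- **Surroundings:** The arm is clear of everything. No bystander looks moved in the last pictures, which show the teapot, sandwich box and tongs only in part and not the vase. I did not measure their positions again.

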